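# Back the tape feeder off by one notch

### The arm

A 7-joint arm with a two-finger parallel gripper is mounted at the origin on the work surface; the furniture and walls round the work are solid. World frame = base frame: x ahead of the robot, y to its left, z up, the work surface at z = 0. Lengths are in m, angles in rad, forces in N, time in s.
With the tool pointing down it reaches from about 0.425 to 0.95 m from the base axis. Payload 16.7 kg.
Tool frame: the origin (TCP) lies at the very end of the fingers, on their centre line; the grasp point (between the pads) lies 19 mm behind it; z points along the fingers, y is the line along which they close (so a half turn about z gives the same grasp; the last joint's range is limited). The gripper opens to 94 mm and grips with 3 to 60 N. Pads are 16 mm wide; open, the fingers measure 119 mm over their backs; the gripper's body (75 mm by 177 mm) begins 78 mm behind the grasp point.
Start: joints at [-1.375, 0.426, 0.074, 1.606, -0.034, 1.111, -0.067], TCP at [0.228, 0.635, 0.205] pointing down, gripper open.
Joint ranges: [-2.85, 2.85], [-0.5, 2.14], [-1.23, 1.37], [0.21, 2.46], [-1.02, 4.16], [0.16, 2.05], [-2.73, 2.73]. Speed limits (rad/s): [1.89, 1.89, 2.39, 2.39, 3.01, 3.01, 3.01].

### API

Orientations are given as a rotation vector (axis times angle).
In Python, from cell import arm, cams gives the robot as it stands.
- The arm moves only by the tool step_arm, never from a script. Its argument "plan" is one flat list of numbers, 5 for each row, row after row: the shift along the tool's x, y, z in m, then the turn about the tool's z in rad, then the closure, from -1 (fully open) to 1 (shut). In form: [x, y, z, roll, claw, x, y, z, roll, claw, ...]. A call has exactly 5 rows; each row is the pose to reach, as a shift and turn from the pose commanded when the call began, along the tool's axes at that moment; what a row does not reach only later rows make up. A row lasts 1/10 s, in which the tool goes at most 50 mm and 8.59 degrees, less where a joint would pass 70% of its speed; a pose out of reach is approached as far as the arm can. A call with a gripper value outside its range is refused whole. The fingers move at their own pace and stop on an object; the grip force is fixed at half the most. Time passes only in rows, so rows that repeat a pose let the fingers close, or fill a call up. It gives the time, the measured TCP pose, the force, the opening and the grip force at its end, in the units of the state.
- arm.read_state(): the state, without advancing time (a new reading comes with each control period).
- cams.get_image(name): name is "side" or "top"; returns a dict with "pixels" (480x640x3 uint8, blue, green, red), "depth" (480x640 float32, m along the optical axis (not along the pixel's ray), 0 where there is no reading), "intrinsics" (3x3 intrinsics, pixels), "R" (3x3) and "t" (3): a world point X has camera coordinates R X + t. Camera axes: x right, y down, z forward; pixel columns grow to the right and rows downward; lengths in m; the calibration is good to about 2 mm. A picture is of the moment at which its call begins.
- arm.sign_off(): hands the job in; it is judged then, once.
Trained networks look in the newest picture that a camera, given by its name, has taken for a name from the list of things; names that differ only in an ending like _2 or _b are one class to them, and where a whole thing is asked for, a point or a joint stands for the part that bears it (a point fixed in the world has none). Each returns a list of dicts, best first, with "p" (0 to 1); they miss things now and then, are a little off and sometimes report something else, mostly with a low value. They report only what shows in the picture. A call takes as long as a camera call.
- cams.search_frame(name, camera): "location" ([column, row] in pixels, amid what is visible of it).
- cams.cut_out(name, camera): "mask" (480x640 bool, what is visible of it) and "location" ([column, row] in pixels, amid what is visible of it).
- cams.tip_of(name, camera): "location" ([column, row] in pixels: a listed point, or the origin of a listed thing).
The state is a dict: "time": time; "q": joint angles; "qd": joint speeds; "tau": joint torques, N m; "tcp_pos": TCP position; "tool_rot": TCP orientation; "force": force on the tool from outside, world axes, zero at the start; "wrist_torque": the same for the moment, N m; "finger_gap": opening from 0.0 (shut) to 1.0 (fully open); "grip_force": force on a finger pad.
Only numpy, scipy, OpenCV 4.12 (cv2) and the standard library are available. Lean on these libraries where they do the work, as an engineer would, in place of code of your own. Each camera call takes 0.05 s, during which the arm holds its last target. There are 200 camera calls.

### The job

The tape feeder on the desk has been advanced one notch too far. With a fingertip on the upright tab of its pawl, swing the pawl out of the toothed wheel, then push the wheel's upright post so that the wheel turns back exactly one notch (one tooth, anticlockwise seen from above), and finally push the tab back so that the pawl's nose sits fully home between the teeth. Pushing is enough, nothing needs to be gripped or lifted; leave the loose things lying round the feeder where they are.

Things in the scene. Friction and masses are not known exactly. Their poses are not given: they have to be found in the camera images.
- feeder: tape feeder fixed to the desk: aluminium base plate 176 x 200 x 8 mm with a toothed wheel and a pawl on it; origin on the desk surface under the wheel's vertical axis, x and y along the plate's edges, z up; the plate spans x -100 to +76, y -80 to +120 mm. Only the pawl's tab and the wheel's post stand higher than 48 mm
- axis (a point): centre of the wheel's top face, 24 mm above the desk on the wheel's vertical axis. The wheel is a flat steel ratchet wheel, 128 mm across its ten saw teeth (12 to 22 mm above the desk); on it lies an amber tape roll, 79 mm across, its top 43 mm (hub 48 mm) above the desk
- wheel (a joint): angle of the wheel in rad; within 0.05 of 0 at the start (in its notch), grows as it turns backward (anticlockwise seen from above). One notch is 0.628. With the pawl in it has about 0.08 rad of play either way, and the pawl blocks backward turning. It stays where it is left; about 2 N at the post turns it
- post (a point): on the axis of the wheel's upright round steel post (12 mm diameter, top 81 mm above the desk), 70 mm above the desk. It moves with the wheel on a circle of 47 mm radius about the wheel's axis: at wheel angle 0 it is at feeder x -33, y -33 mm, one notch back at x -7, y -46 mm. Its axes turn with the wheel
- pawl (a joint): angle of the pawl in rad: 0 with its nose fully home between the teeth (the start), grows as it swings away from the wheel; the nose clears the teeth from about 0.17, the stop is at 0.45. The pivot is stiff: the pawl stays where it is left; about 1.5 N at the tab moves it
- tab (a point): in the pawl's upright dark steel tab, 10 mm below its top: a plate 18 mm wide, 7 mm thick, top 80 mm above the desk, 50 mm from the pawl's pivot; at feeder x -28, y +72 mm when home, x -30, y +94 at the stop. Broad faces look toward the wheel (feeder -y) and away (+y). Site axes are the feeder's at pawl angle 0 and turn with the pawl
- nose (a point): tip of the pawl's nose, 17 mm above the desk, at feeder x 0, y +54 mm when home. The pawl is a dark steel arm 10 mm high, 12 to 22 mm above the desk, on a vertical pivot at feeder x -78, y +78 mm; opening turns it anticlockwise seen from above, so the nose and tab move toward feeder +y
- spacer: loose square aluminium spacer with a round hole, 44 x 44 x 14 mm, to leave alone; origin at the centre of its underside
- vial: loose white screw-cap vial, 25 mm across, 51 mm tall, standing, to leave alone; origin at the centre of its underside
- connector: loose small grey connector adapter, 30 x 31 x 12 mm, to leave alone; origin at the centre of its underside
- driver: loose small screwdriver, 155 mm long, 12 mm thick, lying along its y axis, to leave alone; origin under its middle
- bracket: loose aluminium angle bracket with a hole, 36 x 64 x 34 mm, to leave alone; origin at the centre of its underside
- cup: loose small flared cup, 58 mm across, 46 mm tall, to leave alone; origin at the centre of its underside

How it is judged:
On the way, in this order (a step that is already met when the one before it is completed fails the run):
1. the pawl is swung clear of the teeth while the wheel is still in its first notch (value of joint pawl above 0.18 rad and value of joint wheel between -0.2 and 0.2 rad), for 0.2 s.
2. with the pawl out, the wheel is pushed back about one notch (value of joint pawl above 0.14 rad and value of joint wheel above 0.45 rad), for 0.2 s.
At the end, for the whole second after the job is handed in: the wheel rests one notch back (0.628 rad, within 0.12) and the pawl's nose is home between the teeth (pawl angle under 0.06 rad), both still (value of joint pawl below 0.06 rad and value of joint wheel between 0.51 and 0.75 rad and velocity of joint wheel between -0.05 and 0.05 rad/s and velocity of joint pawl between -0.05 and 0.05 rad/s); the robot touches nothing.
It fails at once if the wheel is turned back by more than a notch and a half (value of joint wheel above 0.95 rad).
It fails at once if the wheel is fed forward by half a notch (value of joint wheel below -0.32 rad).
It fails at once if a loose thing beside the feeder is moved by more than 15 mm (distance of any of spacer, vial, connector, driver, bracket, cup from where it was at the start of the episode above 0.015 m).
It also fails if it takes over 48 s, if anything falls off the work surface, if the arm or the gripper's body presses on something with over 40 N, if the wrist force passes 120 N, or if a joint passes its speed limit or range.

## Working session

There is one attempt and no reset: what is moved stays moved. The work goes in short steps, Python scripts to look and compute and a tool call to move; the robot and the scene stay as the last step left them, time stands still between calls to the robot, and variables do not carry over. Pictures are saved under pics/ and viewed, at most 10 in all, crops included, and the job is handed in when it is done.

Besides the shell and the picture viewer there is one more tool, called after "Emit:" as name(argument=value, ...), one argument or row to a line, values as JSON. step_arm: Moves the arm, as the interface text tells. Its arguments: {"type":"object","properties":{"plan":{"type":"array","items":{"type":"number"}}},"required":["plan"]}

```bash
mkdir -p pics; cat > h.py <<'E'
import numpy as np, cv2
from cell import arm, cams
def ray_z(im,px,z):
    K,R,t=[np.array(im[k]) for k in("intrinsics","R","t")]
    d=R.T@np.linalg.solve(K,[px[0],px[1],1]); c=-R.T@t
    return c+d*(z-c[2])/d[2]
def proj(im,X):
    K,R,t=[np.array(im[k]) for k in("intrinsics","R","t")]
    p=K@(R@np.array(X)+t); return p[:2]/p[2]
E
python3 - <<'E'
from h import *
for c in("top","side"):
    im=cams.get_image(c); cv2.imwrite(f"pics/{c}0.png",im["pixels"])
    for n,z in(("axis",.024),("post",.07),("tab",.07),("nose",.017),("feeder",0),("spacer",0),("vial",0),("connector",0),("driver",0),("bracket",0),("cup",0)):
        for r in cams.tip_of(n,c)[:2]:
            print(c,n,round(r["p"],2),np.round(r["location"]),np.round(ray_z(im,r["location"],z),4))
s=arm.read_state();print(s)
E
```

```text
top axis 0.72 [280. 225.] [ 0.6273 -0.0042  0.024 ]
top post 0.74 [296. 230.] [ 0.6061 -0.0439  0.07  ]
top post 0.73 [441. 317.] [ 0.4204 -0.3663  0.07  ]
top tab 0.6 [250. 239.] [0.5821 0.0574 0.07  ]
top nose 0.83 [256. 230.] [0.6148 0.0499 0.017 ]
top feeder 0.58 [276. 227.] [0.6282 0.0068 0.    ]
top spacer 0.61 [327. 219.] [ 0.6495 -0.1163  0.    ]
top vial 0.54 [239. 188.] [0.7222 0.0997 0.    ]
top connector 0.65 [269. 180.] [0.7438 0.0275 0.    ]
top driver 0.59 [438. 317.] [ 0.4249 -0.3772  0.    ]
top driver 0.31 [276. 226.] [0.6287 0.0049 0.    ]
top bracket 0.86 [432. 222.] [ 0.6499 -0.3658  0.    ]
top cup 0.61 [436. 263.] [ 0.5516 -0.3724  0.    ]
side axis 0.78 [294. 310.] [ 0.6318 -0.0047  0.024 ]
side post 0.74 [306. 277.] [ 0.6104 -0.0365  0.07  ]
side tab 0.61 [330. 320.] [0.5759 0.0591 0.07  ]
side nose 0.98 [304. 337.] [0.6161 0.0471 0.017 ]
side nose 0.37 [240. 368.] [0.7176 0.1028 0.017 ]
side feeder 0.83 [290. 326.] [ 0.6384  0.0086 -0.    ]
side feeder 0.3 [287. 273.] [ 0.6422 -0.1171  0.    ]
side spacer 0.64 [288. 274.] [ 0.6402 -0.1157  0.    ]
side vial 
[... 216 characters left out ...]
.2, 'q': array([-1.37546374,  0.42607945,  0.07391367,  1.60600756, -0.03412165,
        1.11082679, -0.06707122]), 'qd': array([-2.25735331e-05, -1.46067947e-03,  1.27002600e-03, -1.67271432e-03,
       -3.53111525e-04, -7.39961925e-04,  1.41294358e-05]), 'tau': array([-9.63909697e-04, -9.35529757e+01,  3.66380654e+00, -4.54535079e+01,
       -4.87737532e-02,  1.32760641e-02,  4.41492125e-05]), 'tcp_pos': array([0.22817922, 0.63520984, 0.20547757]), 'tool_rot': array([-5.39052274e-01, -3.09494585e+00,  8.92194335e-05]), 'force': array([-0.10113281,  0.55885413, -0.05367369]), 'wrist_torque': array([-0.01563365, -0.02218353,  0.02533713]), 'grip_force': 0.0, 'finger_gap': 1.0005559091950895}
```

View pics/top0.png

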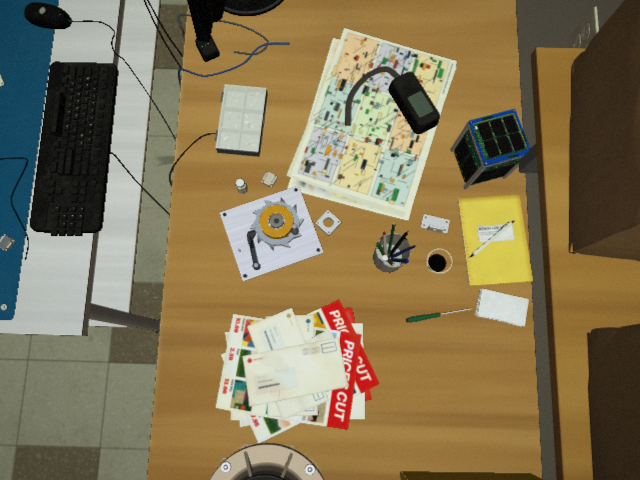

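View pics/side0.png

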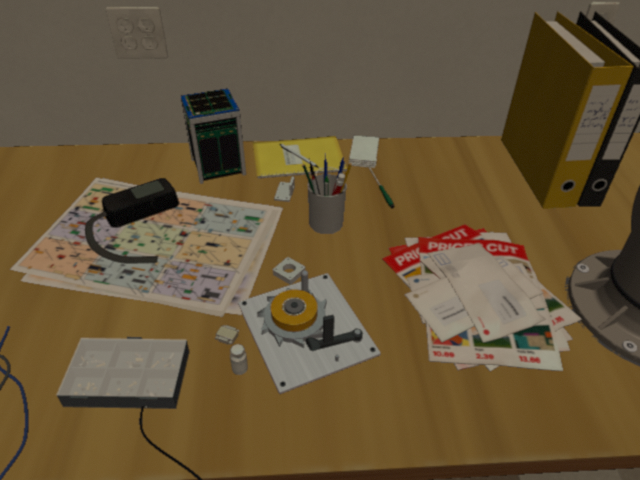

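```bash
python3 - <<'E'
from h import *
P=[]
for c in("top","side"):
    im=cams.get_image(c)
    r=cams.cut_out("feeder",c)
    for q in r[:1]:
        m=q["mask"].astype(np.uint8); print(c,q["p"],m.sum())
        cs,_=cv2.findContours(m,0,2); k=max(cs,key=cv2.contourArea)[:,0]
        w=np.array([ray_z(im,p,.008)[:2] for p in k])*1000
        rect=cv2.minAreaRect(w.astype(np.float32)); print(rect)
        print(np.round(cv2.boxPoints(rect)))
        print(cv2.approxPolyDP(cv2.convexHull(w.astype(np.float32)),8,True)[:,0])
    for n in("tab","post"):
        for q in cams.cut_out(n,c)[:1]:
            ys,xs=np.nonzero(q["mask"]); print(n,q["p"],len(xs),xs.min(),xs.max(),ys.min(),ys.max())
    x,y=(210,180) if c=="top" else (230,260)
    cv2.imwrite(f"pics/{c}1.png",cv2.resize(im["pixels"][y:y+130,x:x+160],None,fx=4.6,fy=4.6,interpolation=cv2.INTER_CUBIC))
E
```

```text
top 0.83 6098
((612.8280639648438, 15.868545532226562), (176.57342529296875, 199.8451690673828), 21.10732650756836)
[[ 494.   77.]
 [ 566. -109.]
 [ 731.  -46.]
 [ 659.  141.]]
[[ 725.66656   -43.531174]
 [ 658.08746   137.30374 ]
 [ 496.99475    73.40142 ]
 [ 568.3898   -105.40831 ]]
tab 0.66 256 247 260 230 269
post 0.57 1711 252 303 199 248
side 0.58 10087
((616.702392578125, 9.91156005859375), (176.74163818359375, 225.17276000976562), 21.710693359375)
[[ 493.   82.]
 [ 576. -127.]
 [ 740.  -62.]
 [ 657.  147.]]
[[ 568.5737   -103.62778 ]
 [ 610.8103   -113.61713 ]
 [ 727.31866   -40.090176]
 [ 658.03015   142.15779 ]
 [ 497.70575    80.836586]]
tab 0.75 839 305 362 315 350
post 0.56 2796 259 325 271 345
```

View pics/top1.png

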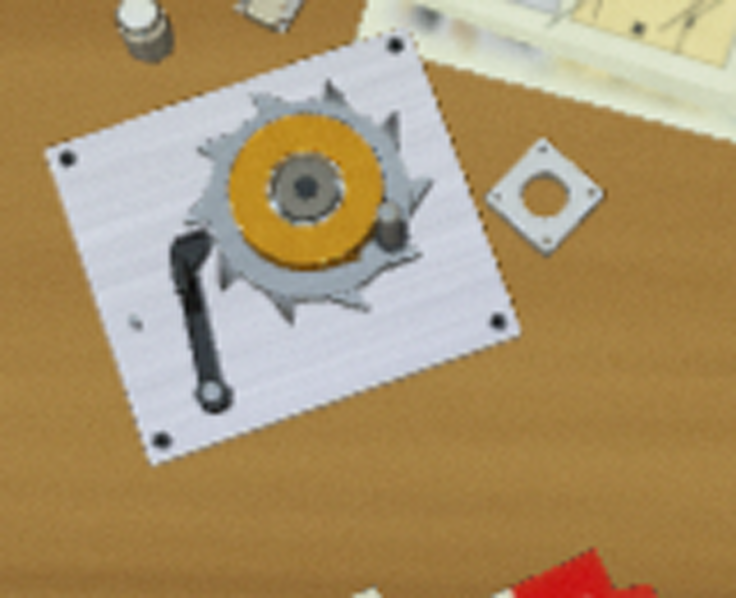

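View pics/side1.png

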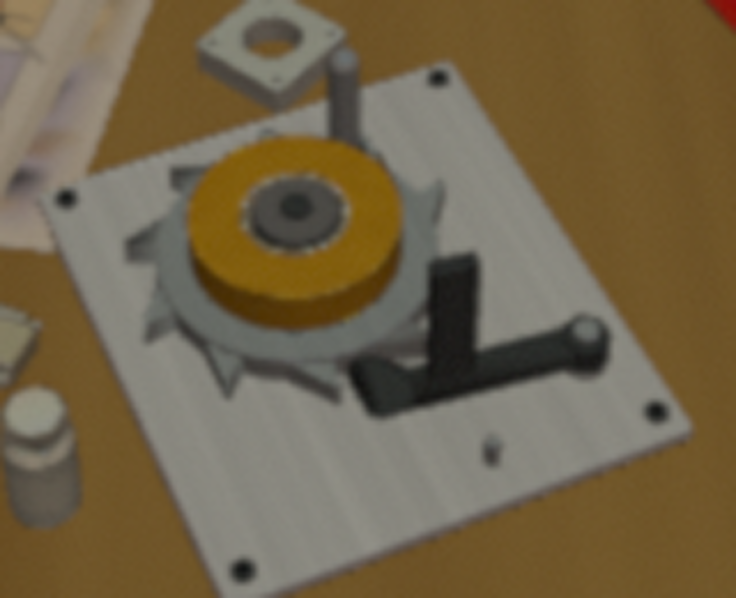

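```bash
cat >> h.py <<'E'
def fw(f,X):  # feeder->world, f=(x,y,yaw)
    c,s=np.cos(f[2]),np.sin(f[2]); X=np.atleast_2d(X)
    return np.c_[f[0]+c*X[:,0]-s*X[:,1], f[1]+s*X[:,0]+c*X[:,1], X[:,2]]
E
python3 - <<'E'
from h import *
from scipy.optimize import least_squares
C=[(-.1,.12,.008),(.076,.12,.008),(.076,-.08,.008),(-.1,-.08,.008)]
T=np.array([(153,465),(46,152),(408,33),(520,333)]); S=np.array([(690,430),(222,598),(42,190),(450,63)])
u=lambda p,o:(np.array(p)+.5)/4.6-.5+o
it,iS=cams.get_image("top"),cams.get_image("side")
T=u(T,(210,180));S=u(S,(230,260))
def res(f,w=(1,1)):
    W=fw(f,C); return np.r_[w[0]*np.ravel([proj(it,x)-t for x,t in zip(W,T)]),w[1]*np.ravel([proj(iS,x)-t for x,t in zip(W,S)])]
for w in((1,1),(1,0),(0,1)):
    r=least_squares(lambda f:res(f,w),[.63,0,.35]); print(w,r.x.round(4),np.degrees(r.x[2]),r.fun.round(1)); 
    if w==(1,1): f=r.x; np.save("f.npy",f)
cc,ss=np.cos(f[2]),np.sin(f[2])
for im,p in((it,u((390,210),(210,180))),(iS,u((343,57),(230,260)))):
    X=ray_z(im,p,.081)[:2]-f[:2]; l=np.array([cc*X[0]+ss*X[1],-ss*X[0]+cc*X[1]]); print("post feeder",l,np.hypot(*l),np.arctan2(l[1],l[0])+2.356)
for im,p,n in((it,u((186,248),(210,180)),"tab"),(iS,u((454,262),(230,260)),"tab")):
    X=ray_z(im,p,.080)[:2]-f[:2]; print(n,cc*X[0]+ss*X[1],-ss*X[0]+cc*X[1])
print("world post,tab,tabstop,post1",fw(f,[(-.033,-.033,.07),(-.028,.072,.07),(-.03,.094,.07),(-.007,-.046,.07)]).round(4))
E
```

```text
(1, 1) [0.6309 0.0016 0.3643] 20.872981329319877 [-1.   0.2 -0.1 -1.1  0.8 -1.6  0.7  1.1  1.  -0.5  0.4  1.7 -1.3 -0.4
  0.8 -1.3]
(1, 0) [0.6302 0.0021 0.3751] 21.491859738172074 [-0.6  0.9 -0.4 -0.3  0.2 -1.6  0.8  0.8  0.  -0.   0.   0.  -0.   0.
  0.  -0. ]
(0, 1) [0.6311 0.0013 0.3582] 20.522229387284373 [-0.  -0.   0.  -0.   0.  -0.   0.   0.   0.6 -0.3 -0.3  1.4 -1.3 -0.8
  1.  -1.3]
post feeder [-0.03199042 -0.03400147] 0.04668497489077479 0.030270304145290527
post feeder [-0.03115586 -0.03043027] 0.043550993663127674 -0.011975639326101017
tab -0.01726891601383205 0.06525662860733711
tab -0.02760890299556629 0.07265588361268552
world post,tab,tabstop,post1 [[ 0.6118 -0.041   0.07  ]
 [ 0.5791  0.0589  0.07  ]
 [ 0.5694  0.0788  0.07  ]
 [ 0.6407 -0.0438  0.07  ]]
```

```bash
cat >> h.py <<'E'
from scipy.spatial.transform import Rotation as Ro
f=np.load("f.npy")
def go(fx,fy,z,ang=None):  # target in feeder mm, tool x direction in feeder deg -> shift in tool axes, roll
    s=arm.read_state(); R=Ro.from_rotvec(s["tool_rot"]).as_matrix()
    d=fw(f,(fx/1e3,fy/1e3,z/1e3))[0]-s["tcp_pos"]
    a=np.arctan2(R[1,0],R[0,0]); r=0 if ang is None else (a-f[2]-np.radians(ang)+np.pi)%(2*np.pi)-np.pi
    l=s["tcp_pos"]-fw(f,(0,0,0))[0]; c,n=np.cos(f[2]),np.sin(f[2])
    print("t",round(s["time"],2),"feeder mm",(1e3*np.array([c*l[0]+n*l[1],-n*l[0]+c*l[1],l[2]])).round(1),"F",s["force"].round(1),"gap",round(s["finger_gap"],2))
    print(" shift",(R.T@d).round(4),"roll",round(r,3))
E
python3 -c "
from h import *
go(-28,44,120,90)"
```

```text
t 1.7 feeder mm [-150.5  735.5  205.5] F [ 1.  -0.2 -0.7] gap 1.0
 shift [-0.5433 -0.445   0.0855] roll 0.862
```

Emit:
step_arm(
  plan=[-0.038,-0.031,0,0,1,-0.076,-0.062,0,0,1,-0.114,-0.093,0,0,1,-0.152,-0.124,0,0,1,-0.19,-0.155,0,0,1],
)

```text
time: 2.2
tcp_pos: [0.3553, 0.4234, 0.2057]
tool_rot: [0.539, 3.095, 0.001]
force: [1.0, 0.0, -0.4]
finger_gap: 0.614
grip_force: 0.0
```

Emit:
step_arm(
  plan=[-0.038,-0.031,0,0,1,-0.076,-0.062,0,0,1,-0.114,-0.093,0,0,1,-0.152,-0.124,0,0,1,-0.19,-0.155,0,0,1],
)

```text
time: 2.7
tcp_pos: [0.4818, 0.2132, 0.2058]
tool_rot: [0.539, 3.095, 0.001]
force: [0.0, -0.1, 0.3]
finger_gap: 0.181
grip_force: 0.0
```

```bash
python3 -c "
from h import *
go(-28,44,120,90)"
```

```text
t 2.7 feeder mm [-64.  250.8 205.8] F [ 0.  -0.1  0.3] gap 0.18
 shift [-0.1619 -0.1336  0.0858] roll 0.862
```

Emit:
step_arm(
  plan=[-0.034,-0.028,0,0.14,1,-0.068,-0.056,0,0.28,1,-0.102,-0.084,0,0.42,1,-0.136,-0.112,0.02,0.56,1,-0.162,-0.134,0.05,0.7,1],
)

```text
time: 3.2
tcp_pos: [0.5904, 0.0317, 0.1566]
tool_rot: [1.575, 2.714, 0.004]
force: [0.2, 0.1, -0.9]
finger_gap: 0.005
grip_force: 0.0
```

```bash
python3 -c "
from h import *
go(-28,46,56,90)"
```

```text
t 3.2 feeder mm [-27.1  42.5 156.6] F [ 0.2  0.1 -0.9] gap 0.0
 shift [ 0.0037 -0.0007  0.1006] roll 0.155
```

Emit:
step_arm(
  plan=[0.003,0,0.03,0.08,1,0.003,0,0.06,0.155,1,0.003,0,0.08,0.155,1,0.003,0,0.1,0.155,1,0.003,0,0.1,0.155,1],
)

```text
time: 3.7
tcp_pos: [0.5852, 0.0366, 0.0533]
tool_rot: [-1.772, -2.591, 0.004]
force: [-0.0, 0.5, 0.2]
finger_gap: 0.006
grip_force: 0.0
```

```bash
python3 -c "
from h import *
im=cams.get_image('side'); x,y=230,220
cv2.imwrite('pics/s2.png',cv2.resize(im['pixels'][y:y+150,x:x+200],None,fx=4,fy=4,interpolation=cv2.INTER_CUBIC))
go(-28,76,56,90)"
```

```text
t 3.75 feeder mm [-29.5  48.6  54.9] F [ 0.7 -0.6  0. ] gap 0.01
 shift [ 0.0274  0.0016 -0.0011] roll 0.007
```

View pics/s2.png

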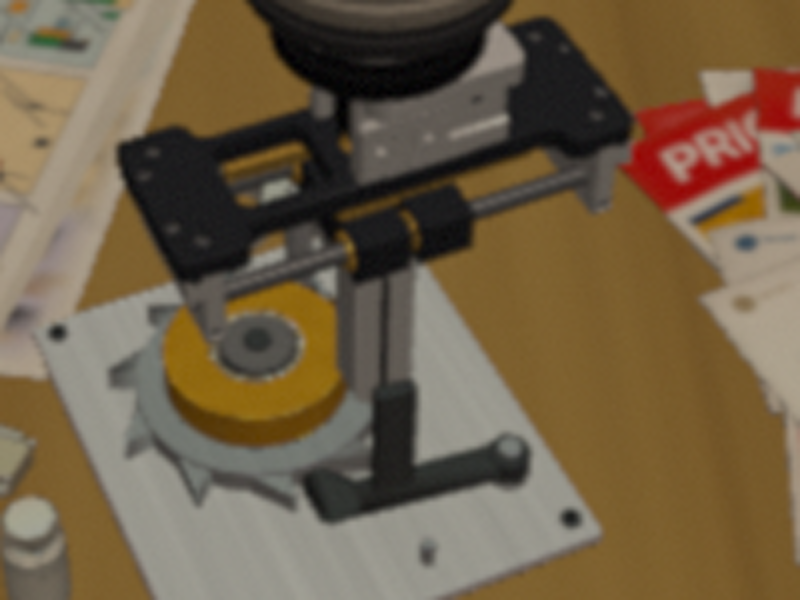

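Emit:
step_arm(
  plan=[0.006,0.001,0,0,1,0.011,0.001,0,0,1,0.015,0.001,0,0,1,0.019,0.001,0,0,1,0.022,0.001,0,0,1],
)

```text
time: 4.25
tcp_pos: [0.5797, 0.0581, 0.0559]
tool_rot: [1.773, 2.593, 0.001]
force: [1.7, -1.3, 1.0]
finger_gap: 0.004
grip_force: 0.9
```

Emit:
step_arm(
  plan=[0.002,0,0,0,1,0.003,0,0,0,1,0.004,0,0,0,1,0.004,0,0,0,1,0.004,0,0,0,1],
)

```text
time: 4.75
tcp_pos: [0.578, 0.0613, 0.0554]
tool_rot: [-1.774, -2.593, 0.0]
force: [0.1, -0.6, 1.2]
finger_gap: 0.006
grip_force: 0.3
```

```bash
cat > chk.py <<'E'
from h import *
import sys
def inf(im,n,c,z):
    for r in cams.tip_of(n,c)[:1]:
        l=ray_z(im,r["location"],z)[:2]-f[:2]; a,b=np.cos(f[2]),np.sin(f[2])
        print(c,n,round(r["p"],2),(1e3*np.array([a*l[0]+b*l[1],-b*l[0]+a*l[1]])).round(1))
for c in("side","top"):
    im=cams.get_image(c); x,y=(230,230) if c=="side" else(200,170)
    if len(sys.argv)>1 and sys.argv[1]==c: cv2.imwrite(f"pics/{sys.argv[2]}.png",cv2.resize(im["pixels"][y:y+150,x:x+200],None,fx=4,fy=4,interpolation=cv2.INTER_CUBIC))
    for n,z in(("tab",.07),("nose",.017),("post",.07)): inf(im,n,c,z)
E
python3 chk.py side s3; python3 -c "
from h import *
go(-28,48,56,90)"
```

```text
side tab 0.78 [-33.1  90. ]
side nose 0.59 [ 9.  81.5]
side post 0.74 [-37.7 -37. ]
top post 0.69 [-38.5 -31.7]
t 5.15 feeder mm [-28.1  74.6  55.4] F [-0.8 -0.3 -0. ] gap 0.0
 shift [-0.0266 -0.0001 -0.0006] roll 0.007
```

View pics/s3.png

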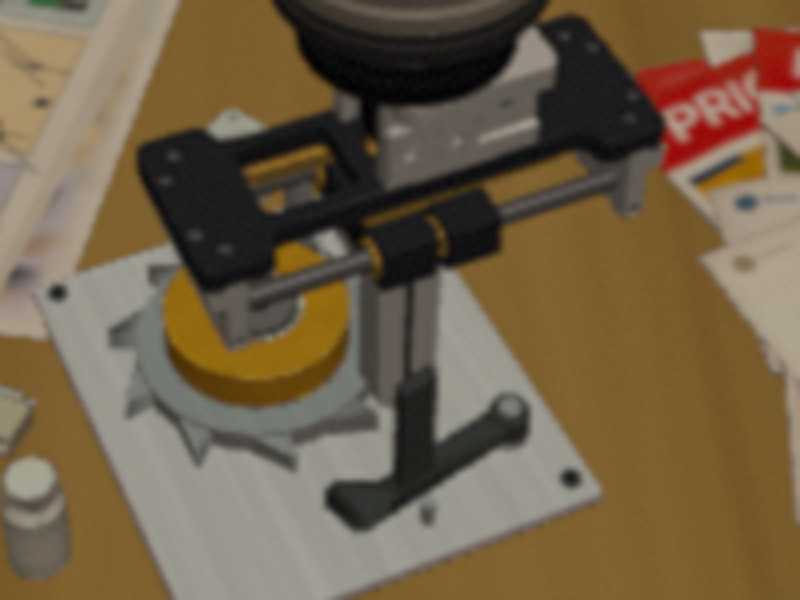

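Emit:
step_arm(
  plan=[-0.02,0,0,0,1,-0.05,-0.008,0,-0.14,1,-0.075,-0.018,0,-0.28,1,-0.097,-0.027,0,-0.42,1,-0.097,-0.027,0,-0.56,1],
)

```text
time: 5.65
tcp_pos: [0.5879, -0.0428, 0.0556]
tool_rot: [0.986, 2.982, -0.002]
force: [-0.5, 0.3, -0.1]
finger_gap: 0.008
grip_force: 0.0
```

Emit:
step_arm(
  plan=[0,0,0,-0.14,1,0,0,0,-0.28,1,0,0,0,-0.42,1,0,0,0,-0.54,1,0,0,0,-0.54,1],
)

```text
time: 6.15
tcp_pos: [0.5882, -0.039, 0.0555]
tool_rot: [0.154, 3.138, 0.0]
force: [-0.3, -0.5, 0.1]
finger_gap: 0.008
grip_force: 0.0
```

```bash
python3 chk.py side s4; python3 -c "
from h import *
go(-19.5,-39.8,56,153.4)"
```

```text
side tab 0.86 [-27.8  89. ]
side nose 0.72 [ 7.1 79.4]
side post 0.97 [-33.4 -28.5]
t 6.55 feeder mm [-54.3 -22.5  55.4] F [0.  0.6 0.3] gap 0.0
 shift [-0.0389  0.0001 -0.0006] roll -0.001
```

View pics/s4.png

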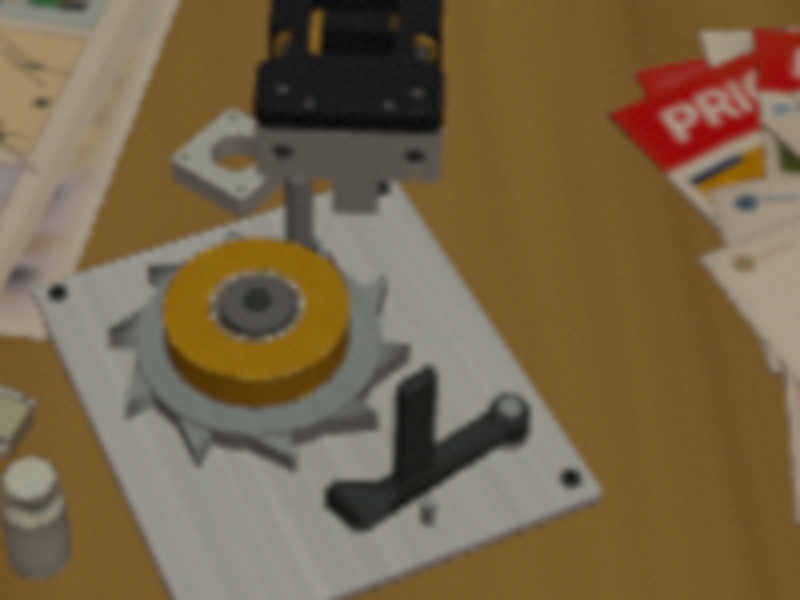

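Emit:
step_arm(
  plan=[-0.006,0,0,0,1,-0.011,0,0,0,1,-0.016,0,0,0,1,-0.021,0,0,0,1,-0.025,0,0,0,1],
)

```text
time: 7.05
tcp_pos: [0.613, -0.0421, 0.0552]
tool_rot: [-0.158, -3.137, 0.001]
force: [-3.9, -3.0, 0.2]
finger_gap: 0.001
grip_force: 1.6
```

Emit:
step_arm(
  plan=[-0.004,0,0,0,1,-0.008,0,0,0,1,-0.01,0,0,0,1,-0.012,0,0,0,1,-0.0125,0,0,0,1],
)

```text
time: 7.55
tcp_pos: [0.6256, -0.0422, 0.0554]
tool_rot: [-0.156, -3.138, -0.0]
force: [-2.4, 0.8, -1.9]
finger_gap: 0.005
grip_force: 1.2
```

```bash
python3 chk.py side s5; python3 -c "
from h import *
go(-19.5,-39.8,56,153.4)"
```

```text
side tab 0.77 [-30.9  88.8]
side nose 0.83 [ 4.8 78.1]
side post 0.76 [-11.3 -43.9]
t 7.95 feeder mm [-20.7 -39.2  55.6] F [-0.6  1.4 -1. ] gap 0.01
 shift [-0.0013  0.     -0.0004] roll 0.0
```

View pics/s5.png

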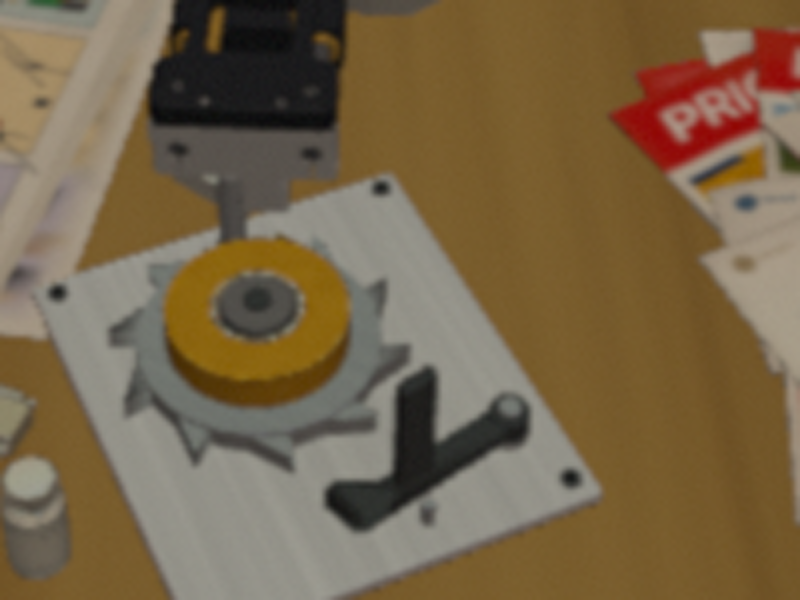

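```bash
cat > unw.py <<'E'
from h import *
g0=cv2.imread("pics/side0.png"); im=cams.get_image("side"); g1=im["pixels"]
A=np.radians(np.arange(-20,80,.25)); r=np.arange(.045,.066,.0005)
P=np.array([[proj(im,fw(f,(q*np.cos(a),q*np.sin(a),.022))[0]) for a in A] for q in r]).astype(np.float32)
u=[cv2.cvtColor(cv2.remap(g,P[...,0],P[...,1],1),6).astype(np.float32) for g in(g0,g1)]
m=100
s=cv2.matchTemplate(u[0],u[1][:,m:-m],cv2.TM_CCOEFF_NORMED)[0]
k=s.argmax(); print("peak deg: wheel moved (mod 36)", -(k-m)*.25, s[k], "rad from notch",np.radians(-(k-m)*.25))
E
python3 unw.py
```

```text
peak deg: wheel moved (mod 36) -1.0 0.95591617 rad from notch -0.017453292519943295
```

Emit:
step_arm(
  plan=[0.015,0,0,0,1,0.03,0,-0.035,0,1,0.04,0.025,-0.06,0.14,1,0.052,0.065,-0.06,0.28,1,0.065,0.105,-0.06,0.42,1],
)

```text
time: 8.5
tcp_pos: [0.5719, 0.0691, 0.1168]
tool_rot: [0.818, 3.031, 0.002]
force: [0.9, 0.8, -0.8]
finger_gap: 0.004
grip_force: 0.0
```

```bash
python3 -c "
from h import *
go(-30,118,56,90)"
```

```text
t 8.5 feeder mm [-31.1  84.1 116.8] F [ 0.9  0.8 -0.8] gap 0.0
 shift [0.0259 0.022  0.0608] roll 0.679
```

Emit:
step_arm(
  plan=[0.013,0.011,0,0.14,1,0.026,0.022,0,0.28,1,0.026,0.022,0,0.42,1,0.026,0.022,0,0.56,1,0.026,0.022,0.01,0.68,1],
)

```text
time: 9.0
tcp_pos: [0.5607, 0.1008, 0.1066]
tool_rot: [1.78, 2.587, 0.003]
force: [1.0, -0.9, -0.2]
finger_gap: 0.007
grip_force: 0.0
```

Emit:
step_arm(
  plan=[0,0,0.025,0,1,0,0,0.05,0,1,0,0,0.05,0,1,0,0,0.05,0,1,0,0,0.05,0,1],
)

```text
time: 9.5
tcp_pos: [0.5605, 0.1004, 0.0568]
tool_rot: [1.773, 2.592, 0.002]
force: [-0.4, 0.5, -0.4]
finger_gap: 0.002
grip_force: 0.0
```

```bash
python3 unw.py; python3 -c "
from h import *
go(-28,83.5,56,90)"
```

```text
peak deg: wheel moved (mod 36) -1.0 0.9557116 rad from notch -0.017453292519943295
t 9.55 feeder mm [-30.6 117.4  56.8] F [-0.3 -0.5 -0.2] gap -0.0
 shift [-0.0339  0.0023  0.0008] roll 0.006
```

Emit:
step_arm(
  plan=[-0.007,0.002,0,0,1,-0.014,0.002,0,0,1,-0.02,0.002,0,0,1,-0.025,0.002,0,0,1,-0.029,0.002,0,0,1],
)

```text
time: 10.05
tcp_pos: [0.5723, 0.0735, 0.0556]
tool_rot: [1.774, 2.593, 0.0]
force: [-0.2, 2.2, 0.7]
finger_gap: 0.004
grip_force: 0.9
```

Emit:
step_arm(
  plan=[-0.002,0,0,0,1,-0.003,0,0,0,1,-0.004,0,0,0,1,-0.005,0,0,0,1,-0.005,0,0,0,1],
)

```text
time: 10.55
tcp_pos: [0.5731, 0.0713, 0.0554]
tool_rot: [-1.771, -2.593, -0.001]
force: [-3.8, 9.6, 5.2]
finger_gap: 0.008
grip_force: 5.3
```

```bash
python3 chk.py side s6;python3 unw.py; python3 -c "
from h import *
go(-28,83.5,56,90)"
```

```text
side tab 0.83 [-27.8  69. ]
side nose 0.59 [ 3.1 51.6]
top post 0.81 [ -9.7 -41.7]
peak deg: wheel moved (mod 36) -1.0 0.9548762 rad from notch -0.017453292519943295
t 11.0 feeder mm [-29.2  85.7  55.4] F [-3.9  9.7  3.6] gap 0.0
 shift [-0.0022  0.0012 -0.0006] roll 0.008
```

View pics/s6.png

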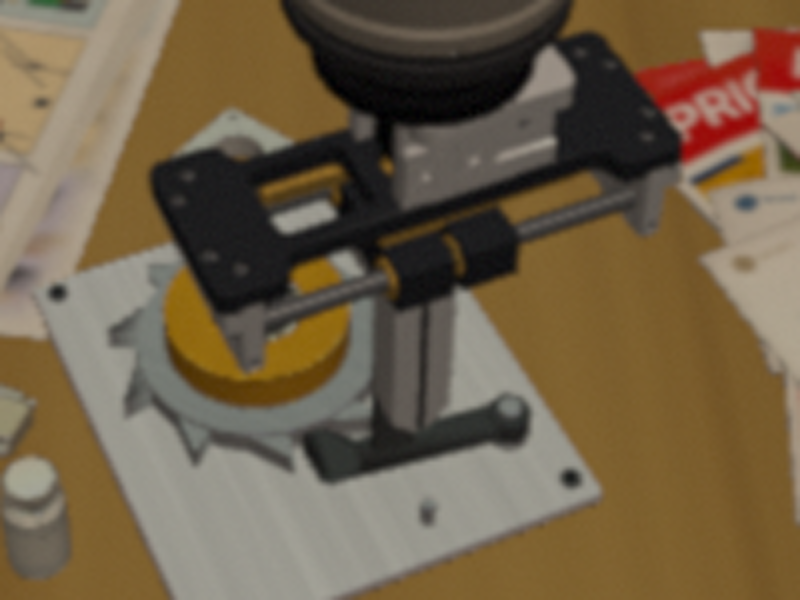

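Emit:
step_arm(
  plan=[0.008,0,0,0,1,0.018,0,0,0,1,0.028,0,-0.03,0,1,0.04,0,-0.07,0,1,0.09,0,-0.11,0,1],
)

```text
time: 11.5
tcp_pos: [0.5458, 0.1408, 0.1585]
tool_rot: [1.779, 2.587, -0.001]
force: [1.1, 1.7, -0.2]
finger_gap: 0.002
grip_force: 0.0
```

```bash
python3 chk.py; python3 unw.py; python3 - <<'E'
from h import *
go(-28,83.5,56,90)
g0=cv2.imread("pics/side0.png"); im=cams.get_image("side"); g1=im["pixels"]
x,y=230,260
o=[cv2.resize(g[290:370,290:370],None,fx=4.9,fy=4.9,interpolation=cv2.INTER_CUBIC) for g in(g0,g1)]
cv2.imwrite("pics/cmp.png",np.hstack(o))
# pawl angle: project unwrapped about pivot
A=np.radians(np.arange(-60,30,.25)); r=np.arange(.03,.085,.001)
P=np.array([[proj(im,fw(f,(-.078+q*np.cos(a),.078+q*np.sin(a),.022))[0]) for a in A] for q in r]).astype(np.float32)
u=[cv2.cvtColor(cv2.remap(g,P[...,0],P[...,1],1),6).astype(np.float32) for g in(g0,g1)]
s=cv2.matchTemplate(u[0],u[1][:,100:-60],cv2.TM_CCOEFF_NORMED)[0]; k=s.argmax(); print("pawl rad",np.radians((100-k)*.25),s[k])
E
```

```text
side tab 0.62 [-29.9  74.8]
side nose 0.9 [ 1.4 54.9]
top tab 0.49 [-30.  69.]
top nose 0.76 [-0.1 56.7]
top post 0.57 [-13.5 -42.5]
peak deg: wheel moved (mod 36) -1.0 0.95581216 rad from notch -0.017453292519943295
t 11.95 feeder mm [-30.3 161.7 155.8] F [0.4 0.7 0.1] gap 0.01
 shift [-0.0782  0.0021  0.0998] roll 0.005
pawl rad 0.0 0.994833
```

View pics/cmp.png

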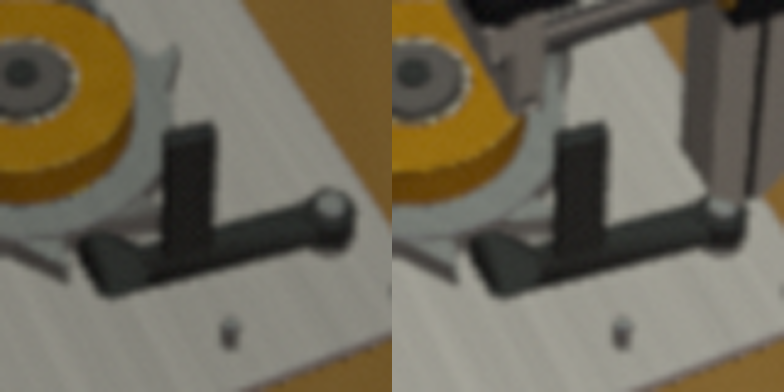

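The comparison shows the pawl in the same place as at the start: nose at about (95,265) in both halves and a measured pawl change of 0.0 rad. The wheel is about 0.61 rad back and the arm is clear, so I'm handing in.

```bash
python3 -c "
from cell import arm
print(arm.sign_off())"
```

```text
the job is handed in; nothing more can be done
None
```

The job is handed in: the wheel is back one notch (about 0.61 rad by image comparison), the pawl measured fully home, and the arm ended clear of everything; no verdict was returned.

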